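Hang the parked drive unit on the sprung retracting hook

ROBOT

A 6-joint arm with a two-finger parallel gripper is mounted at the origin on a cart in front of the work surface, level with it; the furniture and walls round the work are solid. World frame = base frame: x ahead of the robot, y to its left, z up, the work surface at z = 0. Lengths are in m, angles in degrees, forces in N, time in s.
With the tool pointing down it reaches from about 0.325 to 0.875 m from the base axis. Payload 4.4 kg.
Tool frame: the origin (TCP) lies between the finger pads; the fingertips stand manip.finger_overhang ahead of it and the grasp point (between the pads) is the TCP (manip.finger_overhang is the distance from the TCP to the fingertips, in m); z points along the fingers, y is the line along which they close (so a half turn about z gives the same grasp; the last joint's range is limited). The gripper opens to 85 mm and grips with 20 to 120 N. Pads are 22 mm wide; open, the fingers measure 114 mm over their backs; the gripper's body (76 mm by 85 mm) begins 54 mm behind the grasp point. The pads swing forward as they close: fully open they stand 13 mm farther back than shut.
Start: joints at [55.319, 11.837, 88.321, -0, 79.842, -8.623], TCP at [0.253, 0.517, 0.25] pointing down, gripper open.
Joint ranges: [-156.59, 156.59], [-49.26, 127.26], [12.9, 141.05], [-63.56, 243.56], [4.71, 150.69], [-161.64, 161.64]. Speed limits (degrees/s): [159.86, 159.86, 180, 180, 180, 180].

INTERFACE

Orientations are given as a 3x3 rotation matrix whose columns are the frame's x, y, z axes.
In Python, from cell import readout, vision, order, nets, manip gives the robot as it stands. The module is installed in compiled form; this text tells all that it offers.
- The arm moves only by the shell command python3 -m inch FILE [OPENING], which reads ROWS from the file FILE. ROWS is a JSON list of rows, 1 to 20 of them, each an object with the fields pos (a list: dx, dy, dz in shares of the most that a row can go, 1 being 62.5 mm), rotvec (a list: a rotation vector rx, ry, rz in fractions of the full range, 1 being 180 degrees); a field left out counts as zero; each row shifts and turns the commanded pose from where the row before left it, along the tool's axes as they then stand; what a row does not reach is not made up. A row lasts 1/8 s, in which the tool goes at most 0.0625 m and 10.7 degrees, less where a joint would pass 70% of its speed; a pose out of reach is approached as far as the arm can. OPENING is the finger opening in m, set as the command begins (- or left out keeps the last). The fingers move at their own pace and stop on an object; the grip force is fixed at half the most. Time passes only in rows, so rows that do not move let the fingers close. It prints the time, the measured TCP pose, the force, the opening and the grip force at its end. Input that does not fit is refused with a message, and nothing moves.
- readout.state(): the state, without advancing time (a new reading comes with each control period).
- vision.get_image(name): name is "scene" or "top" or "wrist"; returns (picture, depth): 400x640x3 uint8, red, green, blue; 400x640 float32, m along the optical axis (not along the pixel's ray), 0 where there is no reading.
- vision.camera_info(name): a dict with "camera_matrix" (3x3 intrinsics, pixels), "world_from_camera" (4x4, takes a point from camera to world coordinates). Camera axes: x right, y down, z forward; pixel columns grow to the right and rows downward; lengths in m; the calibration is good to about 2 mm. The wrist camera is an equidistant fisheye: a pixel r from the principal point sees the ray r / f radians off the axis. A picture is of the moment at which its call begins: read the wrist's pose just before it. camera_info takes no time and is no camera call; for the wrist camera it gives the pose at the moment of the call.
- order.hand_in(): hands the job in; it is judged then, once.
Trained networks look in the newest picture that a camera, given by its name, has taken for a name from the list of things; names that differ only in an ending like _2 or _b are one class to them, and where a whole thing is asked for, a point or a joint stands for the part that bears it (a point fixed in the world has none). Each returns a list of dicts, best first, with "score" (0 to 1); they miss things now and then, are a little off and sometimes report something else, mostly with a low value. They report only what shows in the picture. A call takes as long as a camera call.
- nets.masks_of(camera, thing): "mask" (400x640 bool, what is visible of it) and "bbox" ([centre column, centre row, width, height] in pixels, round what is visible of it).
- nets.tip_of(camera, thing): "at" ([column, row] in pixels: a listed point, or the origin of a listed thing).
The state is a dict: "time": time; "joint_pos": joint angles; "dq": joint speeds; "tau": joint torques, N m; "eef_pos": TCP position; "tcp_rot": TCP orientation; "force": force on the tool from outside, world axes, zero at the start; "ft_torque": the same for the moment, N m; "gripper_width": finger opening in m; "gripper_force": force on a finger pad.
Only numpy, scipy, OpenCV 4.12 (cv2) and the standard library are available. Lean on these libraries where they do the work, as an engineer would, in place of code of your own. Each camera call takes 0.05 s, during which the arm holds its last target. There are 200 camera calls.

TASK

Draw the yellow boom's sprung steel hook down by its black knob, swing it under the wire bail of the blue drive unit that is parked in its cradle, and, keeping hold of the knob, ease it up slowly until the bail sits in the bottom of the hook and carries the spring's whole pull; then let go. Do it gently: never let the hook snap up, never force hook and unit against each other, leave the unit standing fully home in its cradle and leave the beaker, amber bottle and timer where they are.

Things in the scene. Friction and masses are not known exactly. Their poses are not given: they have to be found in the camera images.
- stand: Spring column, bolted down: dark 110 x 110 mm base plate, aluminium tube 44 to 50 mm across and 141 mm tall. Origin: centre of the underside; z up is the column's axis, about which the boom swings. At swing 0 the boom points along the stand's -x.
- lift (a joint): How far the boom and its hook are drawn down, m: 0 fully retracted (up), 0.125 fully down. A hidden spring pulls it up all the time: after the moving weight is taken off, about 3.3 to 4.3 N at 0, growing by 3 N per 100 mm (about 6.3 to 7.3 N at 0.1), plus 0.2 N of friction. Let go, it flies up.
- boom: Yellow boom, 16 x 12 mm, on the column's sliding rod. Swings with little friction about the stand's z axis, -0.6 to 1.1 rad against the stand, positive counterclockwise from above; starts at -0.35 to 0. Origin on the column's axis; it runs along its own -x, knob and hook 150 mm out. The unit stands on its -y side, about 0.4 to 0.7 rad from swing 0.
- knob (a point): Grip point on the axis of the boom's black rubber knob, an upright round knob 24 mm across and 43 mm tall, gripped from above. The point is 19 mm above the 44 mm wide yellow disc it stands on, 24 mm below its top and 91 mm above the hook's throat point; at 0.296 m height when lift is 0.
- throat (a point): Middle of the floor of the hook's throat (upper face of the wire), straight below the knob; axes as the boom's. The J hook is 7 mm steel wire in the plane across the boom, throat 12 mm wide. Shank on the boom's +y side, its centre line 9.5 mm from this point; underside of the wire 7 mm below, underside of the boom 60 mm above this point. 0.205 m high when lift is 0.
- hook_tip (a point): Top of the hook's upturned tip: 9.5 mm from the throat point towards the boom's -y (the side that leads when the boom swings to the unit) and 6 mm above it.
- cradle: Fixed parking cradle: 100 x 90 mm dark base plate, grey square pocket 61 mm outside, 49 mm inside, floor 8 mm and rim 44 mm above the worktop. Origin: centre of its underside; its x axis is the direction of the bail's bar, roughly along the boom when that is swung over it.
- drive_unit: Blue battery drive unit, loose, 0.95 to 1.4 kg, 46 x 46 mm, 75 mm tall, with a steel wire bail on top, standing in the cradle's pocket with 1.5 mm play all round. Origin: centre of its underside, 8 mm above the worktop; z up, x along the bail's bar. The hook's pull is less than its weight, so when hooked it stays down in the cradle.
- unit_top (a point): Centre of the unit's flat top, axes as the unit's. Over it stands the bail, an inverted U of 6 mm wire in the xz plane (y = 0): legs at x = -22.5 and +22.5 mm, straight bar along x between them. The bail is telescopic, set stiffly: the bar's underside is 24 to 50 mm above this point; that setting is not reported and must be seen or felt.
- beaker: Clear 50 ml beaker, 44 mm across, 58 mm tall, loose bystander. Origin: centre of underside.
- amber_bottle: Amber glass bottle with black cap, 49 mm across, 96 mm tall, loose bystander. Origin: centre of underside.
- timer: White bench timer, 66 x 62 x 18 mm, loose bystander. Origin: centre of underside.

How it is judged:
By the outcome, as a careful person would: the job done as asked, in the order asked, and still so for the second after the job is handed in, with the robot touching nothing.
It also fails if it takes over 64 s, if anything falls off the work surface, if the arm or the gripper's body presses on something with over 40 N, if the wrist force passes 120 N, or if a joint passes its speed limit or range.

## Working session

There is one attempt and no reset: what is moved stays moved. The work goes in short steps, Python scripts to look and compute and a shell command to move; the robot and the scene stay as the last step left them, time stands still between calls to the robot, and variables do not carry over. Pictures are saved under pics/ and viewed, at most 10 in all, crops included, and the job is handed in when it is done.

```bash
mkdir -p pics; cat > h.py <<'E'
import numpy as np, cv2
from cell import readout, vision, order, nets, manip
def P(cam,u,v,d):
    c=vision.camera_info(cam);K=c["camera_matrix"];T=c["world_from_camera"]
    p=np.array([(u-K[0][2])/K[0][0]*d,(v-K[1][2])/K[1][1]*d,d,1]);return (np.array(T)@p)[:3]
def cloud(cam,depth,mask=None):
    c=vision.camera_info(cam);K=np.array(c["camera_matrix"]);T=np.array(c["world_from_camera"])
    m=depth>0
    if mask is not None:m&=mask
    v,u=np.nonzero(m);d=depth[v,u]
    p=np.c_[(u-K[0,2])/K[0,0]*d,(v-K[1,2])/K[1,1]*d,d]
    return p@T[:3,:3].T+T[:3,3]
E
python3 - <<'E'
from h import *
np.set_printoptions(precision=4,suppress=True)
s=readout.state();print(s["time"],s["eef_pos"],s["tcp_rot"],s["force"],manip.finger_overhang)
for c in ["scene","top"]:
    im,d=vision.get_image(c);cv2.imwrite(f"pics/{c}0.png",im[...,::-1]);np.save(f"{c}0.npy",d)
    i=vision.camera_info(c);print(c,i["world_from_camera"],i["camera_matrix"])
    for t in ["stand","knob","throat","hook_tip","cradle","drive_unit","unit_top","beaker","amber_bottle","timer"]:
        r=nets.tip_of(c,t)
        if r:
            u,v=r[0]["at"];dd=d[min(int(round(v)),399),min(int(round(u)),639)];print(t,round(r[0]["score"],2),np.round([u,v]),dd,P(c,u,v,dd))
E
```

```text
0.0 [0.2522 0.516  0.2491] [[-0.8983  0.4393 -0.0013]
 [ 0.4393  0.8983 -0.0019]
 [ 0.0004 -0.0023 -1.    ]] [-0.4928 -0.3939 -0.2109] 0.019
scene [[ 0.7769 -0.3415  0.529   0.0647]
 [-0.6296 -0.4172  0.6554 -0.7975]
 [-0.0031 -0.8422 -0.5391  0.6503]
 [ 0.      0.      0.      1.    ]] [[363.6793   0.     324.6676]
 [  0.     363.6793 200.1358]
 [  0.       0.       1.    ]]
stand 0.6 [354. 248.] 0.97945607 [ 0.6011 -0.2593  0.0141]
knob 0.75 [309. 166.] 0.7633894 [ 0.467  -0.2465  0.2989]
throat 0.92 [308. 197.] 1.0966315 [ 0.6081 -0.0429  0.0667]
hook_tip 0.57 [310. 199.] 1.0898976 [ 0.6093 -0.0547  0.066 ]
cradle 0.9 [342. 283.] 0.85727817 [ 0.4828 -0.3427  0.0233]
drive_unit 0.67 [342. 282.] 0.85434186 [ 0.4832 -0.3435  0.0282]
unit_top 0.73 [342. 253.] 0.81488955 [ 0.4863 -0.3377  0.1115]
beaker 0.54 [299. 242.] 0.9942799 [ 0.4975 -0.1493  0.0188]
amber_bottle 0.95 [406. 282.] 0.8467122 [ 0.5945 -0.4411  0.0329]
timer 0.74 [257. 235.] 1.0204442 [ 0.4245 -0.0506  0.0186]
top [[-0.0017 -0.9964  0.0844  0.4359]
 [-0.9998  0.0033  0.0189 -0.215 ]
 [-0.0191 -0.0844 -0.9962  1.3074]
 [ 0.      0.      0.      1.    ]] [[410.2814   0.     317.7653]
 [  0.     410.2814 201.374 ]
 [  0.       0.       1.    ]]
stand 0.8 [333. 173.] 1.041165 [ 0.596  -0.2336  0.2755]
knob 0.66 [333. 221.] 0.985312 [ 0.4723 -0.2325  0.3211]
cradle 0.71 [360. 215.] 1.2272761 [ 0.4993 -0.3194  0.0789]
unit_top 0.58 [362. 214.] 1.2248454 [ 0.5018 -0.3243  0.0814]
beaker 0.7 [298. 215.] 1.309227 [ 0.5039 -0.1276  0.0006]
amber_bottle 0.48 [388. 179.] 1.2433674 [ 0.6084 -0.4035  0.0704]
```

```bash
python3 - <<'E'
import cv2
a=cv2.imread("pics/scene0.png")[120:330,220:460];cv2.imwrite("pics/s1.png",cv2.resize(a,None,fx=2.8,fy=2.8,interpolation=2)[:600,:800])
a=cv2.imread("pics/top0.png")[120:300,220:460];cv2.imwrite("pics/t1.png",cv2.resize(a,None,fx=3.3,fy=3.3,interpolation=2)[:600,:800])
E
```

```text
(no output)
```

View pics/s1.png

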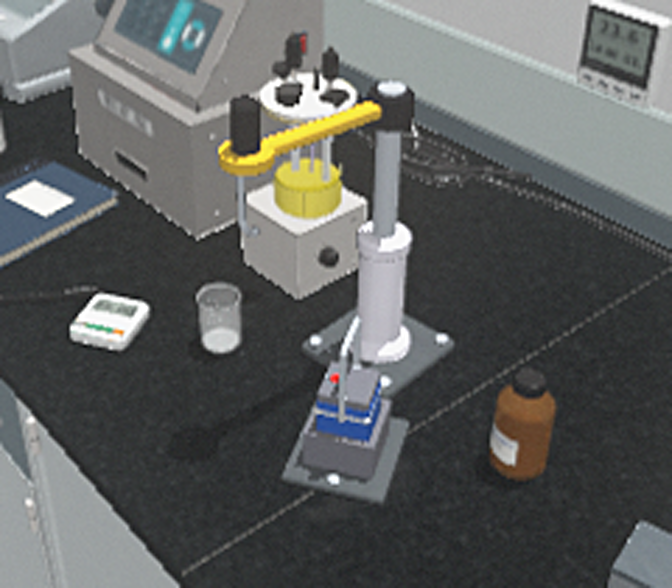

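View pics/t1.png

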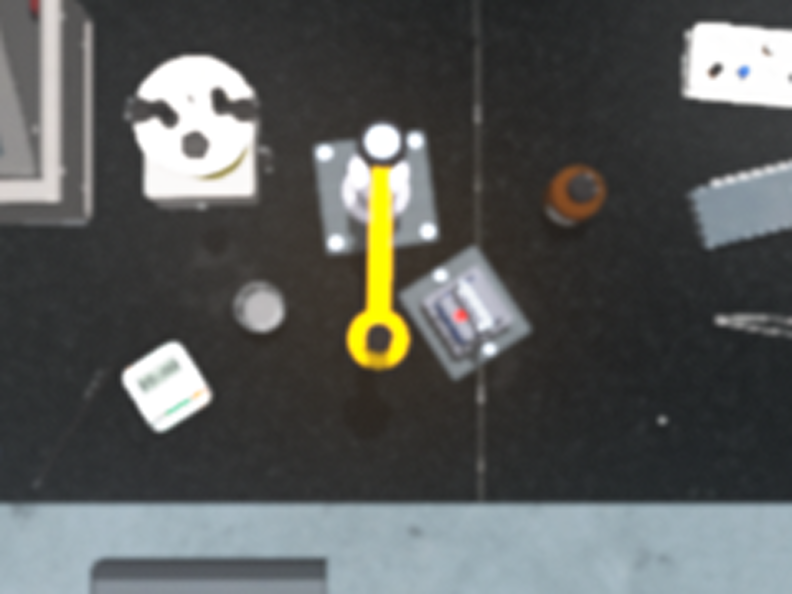

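```bash
python3 - <<'E'
from h import *
np.set_printoptions(precision=4,suppress=True)
for c in ["top","scene"]:
    d=np.load(f"{c}0.npy");p=cloud(c,d)
    im=cv2.imread(f"pics/{c}0.png")[...,::-1];col=im[d>0].astype(int)
    def sel(x0,x1,y0,y1,z0,z1):
        return (p[:,0]>x0)&(p[:,0]<x1)&(p[:,1]>y0)&(p[:,1]<y1)&(p[:,2]>z0)&(p[:,2]<z1)
    print("==",c)
    k=p[sel(.40,.52,-.30,-.18,.308,.34)];print("knob",len(k),k.mean(0),k.min(0),k.max(0)) if len(k) else 0
    y=(col[:,0]>150)&(col[:,1]>120)&(col[:,2]<80)
    b=p[sel(.40,.62,-.35,-.15,.24,.31)&y];print("yellow",len(b),b.mean(0),b.min(0),b.max(0))
    arm=b[(b[:,0]>.51)];
    if len(arm)>5:
        q=np.polyfit(arm[:,0],arm[:,1],1);print("arm line",q,np.degrees(np.arctan(q[0])))
    cap=p[sel(.56,.66,-.28,-.18,.26,.33)&~y];print("cap",len(cap),cap.mean(0),cap.min(0),cap.max(0))
    tub=p[sel(.54,.68,-.30,-.16,.03,.12)];print("tube",len(tub),tub.mean(0),tub.min(0),tub.max(0))
    u=p[sel(.43,.57,-.40,-.27,.075,.16)]
    if len(u):
        print("unit hist",np.histogram(u[:,2],bins=np.arange(.075,.16,.005)))
        h=u[u[:,2]>.095];print("bail",len(h));print(h[::max(1,len(h)//40)])
    pl=p[sel(.42,.59,-.42,-.24,.004,.016)]
    if len(pl)>20: print("plate",cv2.minAreaRect(pl[:,:2].astype(np.float32)))
    if len(u)>20:
        tt=u[(u[:,2]<.09)];print("unitrect",cv2.minAreaRect(tt[:,:2].astype(np.float32)))
    rim=p[sel(.43,.57,-.40,-.27,.038,.05)]
    if len(rim)>20: print("rim",cv2.minAreaRect(rim[:,:2].astype(np.float32)))
E
```

```text
== top
knob 73 [ 0.4702 -0.2356  0.3177] [ 0.4602 -0.2474  0.3116] [ 0.482  -0.2255  0.3234]
yellow 411 [ 0.5144 -0.2368  0.2763] [ 0.4487 -0.2561  0.27  ] [ 0.6025 -0.2159  0.2831]
arm line [-0.0207 -0.2266] -1.1847222313311003
cap 213 [ 0.6158 -0.2387  0.2824] [ 0.5624 -0.2571  0.261 ] [ 0.6384 -0.2215  0.291 ]
tube 21 [ 0.6043 -0.2328  0.0636] [ 0.5998 -0.2573  0.0302] [ 0.6113 -0.2196  0.1071]
unit hist (array([ 39, 118,  24,   2,   0,   3,   1,   0,   0,   1,   3,  21,  15,
         0,   0,   0]), array([0.075, 0.08 , 0.085, 0.09 , 0.095, 0.1  , 0.105, 0.11 , 0.115,
       0.12 , 0.125, 0.13 , 0.135, 0.14 , 0.145, 0.15 , 0.155]))
bail 44
[[ 0.5247 -0.3109  0.1318]
 [ 0.5245 -0.3136  0.1343]
 [ 0.5227 -0.3089  0.1201]
 [ 0.5219 -0.3109  0.131 ]
 [ 0.5216 -0.3135  0.1343]
 [ 0.5217 -0.3165  0.1331]
 [ 0.5211 -0.3104  0.1012]
 [ 0.5205 -0.3127  0.1093]
 [ 0.5185 -0.3132  0.1376]
 [ 0.5186 -0.3162  0.1365]
 [ 0.5158 -0.3134  0.1352]
 [ 0.516  -0.3165  0.1321]
 [ 0.5158 -0.3191  0.1352]
 [ 0.513  -0.3162  0.1352]
 [ 0.5132 -0.3194  0.1315]
 [ 0.5132 -0.3223  0.131 ]
 [ 0.51   -0.3189
[... 2785 characters left out ...]
.1203]
 [ 0.4874 -0.3382  0.1194]
 [ 0.4826 -0.3403  0.1205]
 [ 0.4825 -0.3372  0.1155]
 [ 0.4873 -0.3385  0.1138]
 [ 0.4855 -0.3373  0.1111]
 [ 0.4813 -0.3387  0.1115]
 [ 0.4864 -0.3397  0.1093]
 [ 0.4843 -0.3388  0.1069]
 [ 0.483  -0.337   0.1034]
 [ 0.4873 -0.339   0.1024]
 [ 0.4841 -0.3392  0.1014]
 [ 0.4837 -0.3364  0.0967]
 [ 0.4863 -0.3403  0.0979]]
plate ((0.5148161053657532, -0.33023157715797424), (0.1781964749097824, 0.15008226037025452), 89.93394470214844)
unitrect ((0.5033705234527588, -0.3255999684333801), (0.04931209981441498, 0.04400167986750603), 32.793968200683594)
rim ((0.5040237903594971, -0.32473546266555786), (0.0623345710337162, 0.062072668224573135), 34.11149215698242)
```

Careful with the scale: shifts go in shares of 62.5 mm and turns go in shares of 180 degrees. That gives: -0.05 m is -0.8, -0.036 m is -0.576.

```bash
echo '[{"pos": [0, 0, -0.8]}, {"pos": [0, 0, -0.8]}, {"pos": [0, 0, -0.8]}, {"pos": [-0.528, -0.576, 0]}, {"pos": [-0.528, -0.576, 0]}, {"pos": [-0.528, -0.576, 0]}, {"pos": [-0.528, -0.576, 0]}, {"pos": [-0.528, -0.576, 0]}, {"pos": [-0.528, -0.576, 0]}, {"pos": [-0.528, -0.576, 0]}, {"pos": [-0.528, -0.576, 0]}, {"pos": [-0.528, -0.576, 0]}, {"pos": [-0.528, -0.576, 0]}, {"pos": [-0.528, -0.576, 0]}, {"pos": [-0.528, -0.576, 0]}, {"pos": [-0.528, -0.576, 0]}, {"pos": [-0.528, -0.576, 0]}, {"pos": [-0.528, -0.576, 0]}]' > path.dat && python3 -m inch path.dat 0.085
echo '[{"rotvec": [0, 0, 0.0556]}, {"rotvec": [0, 0, 0.0556]}, {"rotvec": [0, 0, 0.0556]}, {"rotvec": [0, 0, 0.0556]}, {"rotvec": [0, 0, 0.0556]}, {"rotvec": [0, 0, 0.0556]}, {"rotvec": [0, 0, 0.0556]}, {"rotvec": [0, 0, 0.0556]}, {"rotvec": [0, 0, 0.0556]}, {"rotvec": [0, 0, 0.0556]}, {"rotvec": [0, 0, 0.0556]}, {"rotvec": [0, 0, 0.0556]}, {"rotvec": [0, 0, 0.0556]}, {"rotvec": [0, 0, 0.0556]}, {"rotvec": [0, 0, 0.0556]}, {"rotvec": [0, 0, 0.0278]}, {}]' > path.dat && python3 -m inch path.dat
python3 - <<'E'
from h import *
np.set_printoptions(precision=4,suppress=True)
s=readout.state();print(s["time"],s["eef_pos"],s["tcp_rot"],s["force"],s["joint_pos"])
im,d=vision.get_image("wrist");cv2.imwrite("pics/w1.png",im[...,::-1]);i=vision.camera_info("wrist");print(i)
print(nets.tip_of("wrist","knob"))
E
```

```text
time: 3.35
eef_pos: [0.4603, -0.1876, 0.4005]
tcp_rot: [[-0.898, 0.44, 0.001], [0.44, 0.898, -0.0], [-0.001, 0.0, -1.0]]
force: [1.0, 1.2, -0.5]
gripper_width: 0.0853
gripper_force: 0.0
time: 5.48
eef_pos: [0.46, -0.186, 0.4003]
tcp_rot: [[1.0, -0.017, 0.0], [-0.017, -1.0, -0.0], [0.0, 0.0, -1.0]]
force: [0.7, 0.1, 0.2]
gripper_width: 0.0849
gripper_force: 0.0
5.475 [ 0.46   -0.186   0.4003] [[ 0.9998 -0.0174  0.    ]
 [-0.0174 -0.9998 -0.    ]
 [ 0.      0.     -1.    ]] [0.6549 0.1218 0.1895] [-32.0191  -2.2899  86.1382   0.0001  96.1497  58.9801]
{'camera_matrix': array([[309.7069,   0.    , 320.8663],
       [  0.    , 309.7069, 198.6746],
       [  0.    ,   0.    ,   1.    ]]), 'world_from_camera': array([[-0.0165, -0.9626, -0.2704,  0.5284],
       [-0.9999,  0.0156,  0.0055, -0.1865],
       [-0.0011,  0.2705, -0.9627,  0.5239],
       [ 0.    ,  0.    ,  0.    ,  1.    ]])}
[{'at': [388.1, 188.3], 'score': 0.85}]
```

View pics/w1.png

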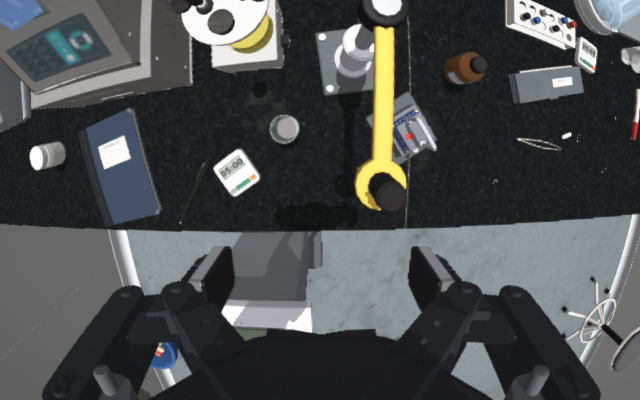

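To row units: 0.025 m is 0.4, 0.02 m is 0.32.

```bash
echo '[{"pos": [0.096, 0.4, 0]}, {"pos": [0.096, 0.4, 0]}, {"pos": [0, 0, 0.32]}, {"pos": [0, 0, 0.32]}, {}, {}]' > path.dat && python3 -m inch path.dat
python3 - <<'E'
from h import *
np.set_printoptions(precision=4,suppress=True)
s=readout.state();print(s["time"],s["eef_pos"],s["force"])
im,d=vision.get_image("wrist");i=vision.camera_info("wrist");K=i["camera_matrix"];T=i["world_from_camera"]
a=np.array(nets.tip_of("wrist","knob")[0]["at"]);q=(a-K[:2,2])/K[0,0];r=np.linalg.norm(q)
v=T[:3,:3]@np.r_[q/r*np.sin(r),np.cos(r)];t=(.296-T[2,3])/v[2];print(a,T[:3,3]+t*v)
# knob cloud
v_,u_=np.nonzero(d>0);q=(np.c_[u_,v_]-K[:2,2])/K[0,0];r=np.linalg.norm(q,axis=1);z=d[v_,u_]
p=np.c_[q/r[:,None]*np.tan(r)[:,None]*z[:,None],z]@T[:3,:3].T+T[:3,3]
k=p[(p[:,2]>.315)&(p[:,2]<.326)&(abs(p[:,0]-.471)<.03)&(abs(p[:,1]+.2365)<.03)]
print(len(k),k.mean(0),k.min(0),k.max(0),(k.min(0)+k.max(0))/2)
E
```

```text
time: 6.32
eef_pos: [0.4715, -0.2373, 0.3609]
tcp_rot: [[1.0, -0.019, 0.001], [-0.019, -1.0, -0.001], [0.001, 0.001, -1.0]]
force: [-0.3, 0.1, 0.2]
gripper_width: 0.0852
gripper_force: 0.0
6.325 [ 0.4715 -0.2373  0.3609] [-0.3496  0.135   0.1832]
[321.8 222.5] [ 0.4709 -0.237   0.296 ]
1110 [ 0.4721 -0.2353  0.3189] [ 0.4588 -0.2471  0.315 ] [ 0.4825 -0.224   0.3217] [ 0.4707 -0.2355  0.3184]
```

To row units: 0.02 m is 0.32, 0.015 m is 0.24.

```bash
echo '[{"pos": [0, -0.016, 0.32]}, {"pos": [0, 0, 0.32]}, {"pos": [0, 0, 0.24]}, {"pos": [0, 0, 0.096]}, {}]' > path.dat && python3 -m inch path.dat
echo '[{}, {}, {}, {}, {}, {}, {}, {}]' > path.dat && python3 -m inch path.dat 0.0
```

```text
time: 7.05
eef_pos: [0.4712, -0.2352, 0.2994]
tcp_rot: [[1.0, -0.018, -0.0], [-0.018, -1.0, -0.0], [-0.0, 0.0, -1.0]]
force: [-0.6, -0.5, -0.1]
gripper_width: 0.0853
gripper_force: 0.0
time: 8.05
eef_pos: [0.4712, -0.2354, 0.2997]
tcp_rot: [[1.0, -0.018, 0.0], [-0.018, -1.0, -0.001], [0.0, 0.001, -1.0]]
force: [-0.9, -0.0, 4.2]
gripper_width: 0.0221
gripper_force: 58.8
```

To row units: 0.008 m is 0.128, 0.006 m is 0.096.

```bash
echo '[{"pos": [0, 0, 0.064]}, {"pos": [0, 0, 0.128]}, {"pos": [0, 0, 0.128]}, {"pos": [0, 0, 0.128]}, {"pos": [0, 0, 0.128]}, {"pos": [0, 0, 0.128]}, {"pos": [0, 0, 0.128]}, {"pos": [0, 0, 0.128]}, {"pos": [0, 0, 0.128]}, {"pos": [0, 0, 0.128]}, {"pos": [0, 0, 0.128]}, {"pos": [0, 0, 0.128]}, {"pos": [0, 0, 0.096]}, {}, {}]' > path.dat && python3 -m inch path.dat
python3 - <<'E'
from h import *
np.set_printoptions(precision=4,suppress=True)
s=readout.state();print(s["time"],s["eef_pos"],s["force"],s["tcp_rot"])
for c in ["top","scene"]:
    im,d=vision.get_image(c);cv2.imwrite(f"pics/{c}2.png",im[...,::-1]);p=cloud(c,d)
    col=im[d>0].astype(int);y=(col[:,0]>150)&(col[:,1]>120)&(col[:,2]<80)
    b=p[y&(p[:,0]>.42)&(p[:,0]<.64)&(abs(p[:,1]+.24)<.05)&(p[:,2]>.15)&(p[:,2]<.25)]
    print(c,len(b),b.mean(0),np.percentile(b[:,2],[5,50,95]))
    arm=b[(b[:,0]>.51)]
    if len(arm)>20: print(np.polyfit(arm[:,0],arm[:,1],1))
    for t in ["throat","hook_tip"]: print(t,nets.tip_of(c,t))
E
```

```text
time: 9.93
eef_pos: [0.4712, -0.2353, 0.2012]
tcp_rot: [[1.0, -0.019, 0.0], [-0.019, -1.0, -0.0], [0.0, 0.0, -1.0]]
force: [-1.3, -0.3, 7.3]
gripper_width: 0.0224
gripper_force: 59.2
9.925 [ 0.4712 -0.2353  0.2012] [-1.3099 -0.2869  7.2913] [[ 0.9998 -0.0186  0.0002]
 [-0.0186 -0.9998 -0.0002]
 [ 0.0002  0.0002 -1.    ]]
top 76 [ 0.5803 -0.2391  0.1783] [0.175  0.1782 0.1821]
[-0.0019 -0.238 ]
throat []
hook_tip []
scene 341 [ 0.5157 -0.2424  0.1759] [0.1703 0.1768 0.1789]
[-0.0408 -0.2189]
throat [{'at': [308.4, 233.6], 'score': 0.77}]
hook_tip [{'at': [308.9, 230.9], 'score': 0.97}]
```

To row units: 0.0081 m is 0.1296, 0.004 m is 0.064, -3.1 degrees / 180 = -0.0172.

```bash
echo '[{"pos": [0.0016, 0.064, 0], "rotvec": [0, 0, -0.0086]}, {"pos": [0.0032, 0.1296, 0], "rotvec": [0, 0, -0.0172]}, {"pos": [0.0032, 0.1296, 0], "rotvec": [0, 0, -0.0172]}, {"pos": [0.0032, 0.1296, 0], "rotvec": [0, 0, -0.0172]}, {"pos": [0.0032, 0.1296, 0], "rotvec": [0, 0, -0.0172]}, {"pos": [0.0032, 0.1296, 0], "rotvec": [0, 0, -0.0172]}, {"pos": [0.0032, 0.1296, 0], "rotvec": [0, 0, -0.0172]}, {"pos": [0.0032, 0.1296, 0], "rotvec": [0, 0, -0.0172]}, {"pos": [0.0016, 0.064, 0], "rotvec": [0, 0, -0.0086]}, {}, {}]' > path.dat && python3 -m inch path.dat
python3 - <<'E'
from h import *
np.set_printoptions(precision=4,suppress=True)
s=readout.state();print(s["time"],s["eef_pos"],s["force"],s["ft_torque"])
C=np.array([.6205,-.239]);v=C-s["eef_pos"][:2];print("R",np.hypot(*v),"a",np.degrees(np.arctan2(v[1],v[0])),"toolx",np.degrees(np.arctan2(s["tcp_rot"][1][0],s["tcp_rot"][0][0])))
for c in ["top","scene"]:
    im,d=vision.get_image(c);cv2.imwrite(f"pics/{c}3.png",im[...,::-1]);p=cloud(c,d)
    col=im[d>0].astype(int);y=(col[:,0]>150)&(col[:,1]>120)&(col[:,2]<80)
    b=p[y&(p[:,0]>.42)&(p[:,0]<.64)&(p[:,1]<-.2)&(p[:,1]>-.4)&(p[:,2]>.15)&(p[:,2]<.25)]
    r=np.hypot(b[:,0]-C[0],b[:,1]-C[1]);arm=b[(r>.03)&(r<.115)]
    print(c,len(b),len(arm),np.degrees(np.arctan2(C[1]-arm[:,1].mean(),C[0]-arm[:,0].mean())),np.percentile(b[:,2],[5,50,95]))
    u=p[(p[:,0]>.43)&(p[:,0]<.57)&(p[:,1]>-.42)&(p[:,1]<-.28)&(p[:,2]>.1)&(p[:,2]<.142)]
    print("bail",len(u),u.mean(0) if len(u) else 0)
a=cv2.imread("pics/scene3.png")[150:320,250:430];cv2.imwrite("pics/s3.png",cv2.resize(a,None,fx=3.5,fy=3.5,interpolation=2))
E
```

```text
time: 11.6
eef_pos: [0.4834, -0.2987, 0.2013]
tcp_rot: [[0.915, 0.403, -0.001], [0.403, -0.915, -0.001], [-0.001, 0.0, -1.0]]
force: [-2.7, -0.5, 6.9]
gripper_width: 0.022
gripper_force: 59.2
11.6 [ 0.4834 -0.2987  0.2013] [-2.7036 -0.4609  6.8901] [-0.057   0.4553  0.1291]
R 0.14953840063024884 a 23.528452416814517 toolx 23.751326714206122
top 84 68 23.06051431140733 [0.1743 0.1784 0.1825]
bail 0 0
scene 157 12 29.209953790208658 [0.1689 0.1764 0.1788]
bail 155 [ 0.4914 -0.3149  0.12  ]
```

View pics/s3.png

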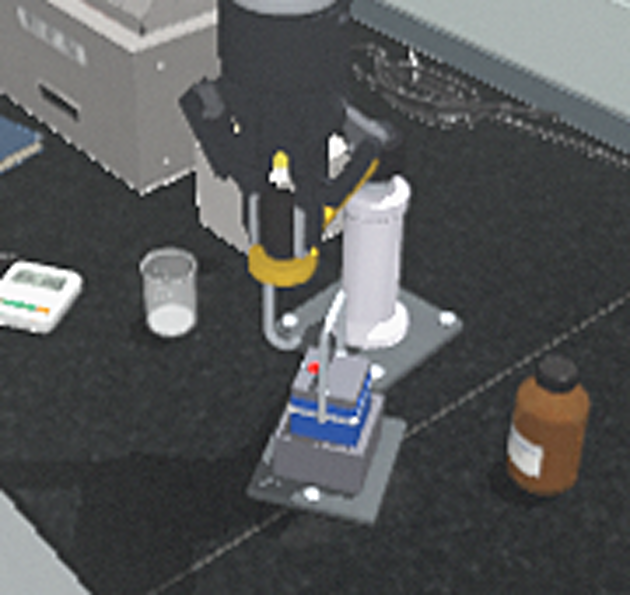

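To row units: 0.0041 m is 0.0656, 0.004 m is 0.064, -1.57 degrees / 180 = -0.0087.

```bash
echo '[{"pos": [-0.0064, 0.064, 0], "rotvec": [0, 0, -0.0087]}, {"pos": [0, 0.0656, 0], "rotvec": [0, 0, -0.0087]}, {"pos": [0, 0.0656, 0], "rotvec": [0, 0, -0.0087]}, {"pos": [0, 0.0656, 0], "rotvec": [0, 0, -0.0087]}, {"pos": [0.0016, 0.0656, 0], "rotvec": [0, 0, -0.0087]}, {"pos": [0, 0.0656, 0], "rotvec": [0, 0, -0.0087]}, {"pos": [0, 0.0656, 0], "rotvec": [0, 0, -0.0087]}, {"pos": [0, 0.0656, 0], "rotvec": [0, 0, -0.0087]}, {}, {}]' > path.dat && python3 -m inch path.dat
python3 - <<'E'
from h import *
np.set_printoptions(precision=4,suppress=True)
s=readout.state();print(s["time"],s["eef_pos"],s["force"],s["ft_torque"])
C=np.array([.6205,-.239]);v=C-s["eef_pos"][:2];print("R",np.hypot(*v),"a",np.degrees(np.arctan2(v[1],v[0])),"toolx",np.degrees(np.arctan2(s["tcp_rot"][1][0],s["tcp_rot"][0][0])))
c="scene"
im,d=vision.get_image(c);cv2.imwrite(f"pics/{c}4.png",im[...,::-1]);p=cloud(c,d)
u=p[(p[:,0]>.43)&(p[:,0]<.57)&(p[:,1]>-.42)&(p[:,1]<-.28)&(p[:,2]>.09)&(p[:,2]<.165)]
B=np.array([.5042,-.324]);e=np.array([.8368,.5475]);n=np.array([.5475,-.8368])
q=np.c_[(u[:,:2]-B)@e,(u[:,:2]-B)@n,u[:,2]]
bar=q[(q[:,2]>.131)&(q[:,2]<.139)];print("bar",len(bar),bar.mean(0))
for z in np.arange(.09,.165,.005):
    w=q[(abs(q[:,2]-z-.0025)<.0025)&(abs(q[:,0])<.018)];print(round(z,3),len(w),w.mean(0)if len(w) else '',w.min(0)if len(w) else '',w.max(0)if len(w) else '')
a=cv2.imread("pics/scene4.png")[190:290,290:400];cv2.imwrite("pics/s4.png",cv2.resize(a,None,fx=5.5,fy=5.5,interpolation=2))
E
```

```text
time: 12.95
eef_pos: [0.4995, -0.3272, 0.2015]
tcp_rot: [[0.806, 0.592, 0.0], [0.592, -0.806, -0.001], [-0.0, 0.001, -1.0]]
force: [-1.6, -0.5, 6.5]
gripper_width: 0.0219
gripper_force: 59.2
12.95 [ 0.4995 -0.3272  0.2015] [-1.6449 -0.4847  6.5004] [-0.0329  0.3647  0.1871]
R 0.14976824504936898 a 36.08163466623701 toolx 36.3191998065568
bar 41 [-0.006  -0.0005  0.1343]
0.09 0   
0.095 0   
0.1 4 [-0.0092  0.0055  0.104 ] [-0.01    0.0022  0.1035] [-0.0089  0.009   0.1046]
0.105 17 [-0.0071  0.0007  0.1078] [-0.0117 -0.0129  0.1054] [0.0179 0.0126 0.1099]
0.11 6 [-0.0085 -0.0004  0.1122] [-0.0095 -0.0124  0.1106] [-0.0056  0.0102  0.1142]
0.115 6 [-0.0091 -0.0101  0.1171] [-0.0116 -0.0132  0.1153] [-0.0066 -0.0077  0.1181]
0.12 4 [-0.0088 -0.008   0.1223] [-0.011  -0.0099  0.1214] [-0.0057 -0.0065  0.1236]
0.125 5 [-0.0095 -0.0079  0.1272] [-0.0117 -0.0102  0.1256] [-0.0074 -0.0058  0.1289]
0.13 21 [-0.004  -0.0014  0.1335] [-0.0169 -0.0101  0.1301] [0.0113 0.0038 0.1348]
0.135 14 [-0.0037 -0.0018  0.136 ] [-0.017  -0.0101  0.1351] [0.0136 0.0028 0.1398]
0.14 6 [-0.0093 -0.0082  0.1417] [-0.0112 -0.0106  0.1401] [-0.0075 -0.0064  0.1449]
0.145 7 [-0.0091 -0.0084  0.1476] [-0.0111 -0.0112  0.1455] [-0.0069 -0.0062  0.1489]
0.15 1 [-0.0095 -0.0107  0.1522] [-0.0095 -0.0107  0.1522] [-0.0095 -0.0107  0.1522]
0.155 0   
0.16 0   
0.165 0
```

View pics/s4.png

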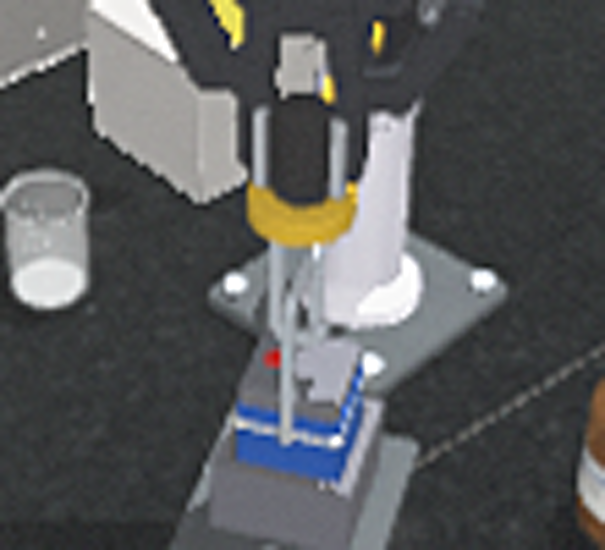

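To row units: -0.003 m is -0.048, -0.002 m is -0.032.

```bash
echo '[{"pos": [0, 0, -0.032]}, {"pos": [0, 0, -0.048]}, {"pos": [0, 0, -0.048]}, {"pos": [0, 0, -0.048]}, {"pos": [0, 0, -0.048]}, {"pos": [0, 0, -0.032]}, {}]' > path.dat && python3 -m inch path.dat; for i in 1; do echo '[{"pos": [0, 0, -0.016]}, {"pos": [0, 0, -0.016]}, {}]' > path.dat && python3 -m inch path.dat; done
```

```text
time: 13.88
eef_pos: [0.4994, -0.3272, 0.2176]
tcp_rot: [[0.806, 0.592, 0.0], [0.592, -0.806, -0.001], [-0.0, 0.001, -1.0]]
force: [-2.5, -0.5, 6.5]
gripper_width: 0.0221
gripper_force: 59.2
time: 14.25
eef_pos: [0.4994, -0.3271, 0.2195]
tcp_rot: [[0.806, 0.592, 0.0], [0.592, -0.806, -0.001], [-0.0, 0.001, -1.0]]
force: [-1.4, -1.2, 6.7]
gripper_width: 0.0224
gripper_force: 59.2
```

To row units: -0.001 m is -0.016.

```bash
echo '[{"pos": [0, 0, -0.016]}, {}]' > path.dat && python3 -m inch path.dat | grep -E "eef|force: \["; echo '[{"pos": [0, 0, -0.016]}, {}]' > path.dat && python3 -m inch path.dat| grep -E "eef|force: \["
```

```text
eef_pos: [0.4994, -0.3271, 0.2205]
force: [-2.5, -0.1, 6.0]
eef_pos: [0.4994, -0.3271, 0.2214]
force: [-2.4, -0.4, 5.8]
```

To row units: -0.0005 m is -0.008.

```bash
echo '[{"pos": [0, 0, -0.008]}, {}]' > path.dat && python3 -m inch path.dat | grep -E "eef|force: \["
```

```text
eef_pos: [0.4994, -0.3271, 0.2219]
force: [-1.5, 0.4, 6.3]
```

To row units: -0.0005 m is -0.008.

```bash
echo '[{"pos": [0, 0, -0.008]}, {}]' > path.dat && python3 -m inch path.dat | grep -E "eef|force: \["
```

```text
eef_pos: [0.4994, -0.3271, 0.2223]
force: [-2.1, -0.8, 6.8]
```

To row units: -0.0005 m is -0.008.

```bash
echo '[{"pos": [0, 0, -0.008]}, {}]' > path.dat && python3 -m inch path.dat | grep -E "eef|force: \["
```

```text
eef_pos: [0.4994, -0.3271, 0.2229]
force: [-2.6, -0.4, 5.9]
```

To row units: -0.0005 m is -0.008.

```bash
echo '[{"pos": [0, 0, -0.008]}, {}]' > path.dat && python3 -m inch path.dat | grep -E "eef|force: \["
```

```text
eef_pos: [0.4994, -0.3271, 0.2234]
force: [-2.9, -0.7, 5.7]
```

To row units: -0.0005 m is -0.008.

```bash
echo '[{"pos": [0, 0, -0.008]}, {}]' > path.dat && python3 -m inch path.dat | grep -E "eef|force: \["
```

```text
eef_pos: [0.4994, -0.3271, 0.2239]
force: [-1.6, 0.0, 6.6]
```

To row units: -0.0005 m is -0.008.

```bash
echo '[{"pos": [0, 0, -0.008]}, {}]' > path.dat && python3 -m inch path.dat | grep -E "eef|force: \["
```

```text
eef_pos: [0.4994, -0.3271, 0.2244]
force: [-1.7, -0.7, 5.9]
```

To row units: -0.0005 m is -0.008.

```bash
echo '[{"pos": [0, 0, -0.008]}, {}]' > path.dat && python3 -m inch path.dat | grep -E "eef|force: \["
```

```text
eef_pos: [0.4994, -0.3271, 0.2249]
force: [-2.3, 0.2, 6.1]
```

To row units: -0.0005 m is -0.008.

```bash
echo '[{"pos": [0, 0, -0.008]}, {}]' > path.dat && python3 -m inch path.dat | grep -E "eef|force: \["
```

```text
eef_pos: [0.4993, -0.3271, 0.2251]
force: [-1.4, -0.8, 5.5]
```

To row units: -0.0005 m is -0.008.

```bash
echo '[{"pos": [0, 0, -0.008]}, {}]' > path.dat && python3 -m inch path.dat | grep -E "eef|force: \["
```

```text
eef_pos: [0.4993, -0.327, 0.2253]
force: [-1.5, -1.5, 2.7]
```

To row units: -0.0005 m is -0.008.

```bash
echo '[{"pos": [0, 0, -0.008]}, {}]' > path.dat && python3 -m inch path.dat | grep -E "eef|force: \["
```

```text
eef_pos: [0.4992, -0.3268, 0.2255]
force: [-0.3, -2.1, -0.4]
```

```bash
python3 - <<'E'
from h import *
np.set_printoptions(precision=4,suppress=True)
B=np.array([.5042,-.324]);e=np.array([.8368,.5475]);n=np.array([.5475,-.8368])
F=[]
for c in ["scene","top","scene","top"]:
    im,d=vision.get_image(c);s=readout.state();F.append(np.r_[s["force"],s["ft_torque"]])
    p=cloud(c,d)
    u=p[(p[:,0]>.43)&(p[:,0]<.57)&(p[:,1]>-.42)&(p[:,1]<-.27)]
    q=np.c_[(u[:,:2]-B)@e,(u[:,:2]-B)@n,u[:,2]]
    t=q[(q[:,2]>.077)&(q[:,2]<.088)&(abs(q[:,0])<.023)&(abs(q[:,1])<.023)]
    d0=np.load(f"{c}0.npy");p0=cloud(c,d0);q0=np.c_[(p0[:,:2]-B)@e,(p0[:,:2]-B)@n,p0[:,2]]
    t0=q0[(q0[:,2]>.077)&(q0[:,2]<.088)&(abs(q0[:,0])<.023)&(abs(q0[:,1])<.023)]
    print(c,"top",len(t),t[:,2].mean() if len(t) else 0,"before",len(t0),t0[:,2].mean())
print(np.array(F),s["time"])
cv2.imwrite("pics/scene5.png",vision.get_image("scene")[0][...,::-1])
a=cv2.imread("pics/scene5.png")[190:290,290:400];cv2.imwrite("pics/s5.png",cv2.resize(a,None,fx=5.5,fy=5.5,interpolation=2))
E
```

```text
scene top 231 0.08210109793587031 before 228 0.08185881446448473
top top 21 0.08291050979154925 before 172 0.08240252446327541
scene top 230 0.0820762951563067 before 228 0.08185881446448473
top top 22 0.08285368066151941 before 172 0.08240252446327541
[[-1.045  -2.7783 -0.0871 -0.3678  0.0616  0.0327]
 [-0.909  -2.4583 -0.1171 -0.3659  0.0769  0.0283]
 [ 0.6884 -2.6708 -0.5635 -0.4345  0.0528 -0.0048]
 [-0.7758 -3.0785 -2.3035 -0.4422  0.0178  0.0067]] 17.45
```

View pics/s5.png

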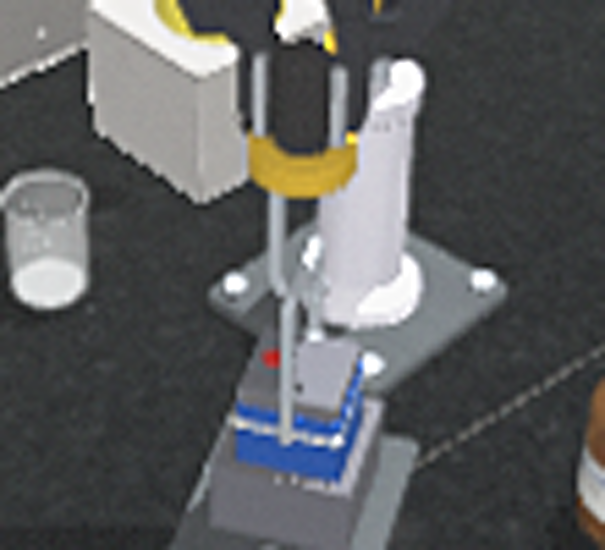

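To row units: 0.0005 m is 0.008, 0.0003 m is 0.0048.

```bash
echo '[{"pos": [0, 0.008, 0.0048]}, {}, {}]' > path.dat && python3 -m inch path.dat | grep -E "eef|force: \["; python3 -c "
from h import *
for i in range(3): vision.get_image('top');s=readout.state();print(np.round(s['force'],1),np.round(s['ft_torque'],2),np.round(s['eef_pos'],4))"
```

```text
eef_pos: [0.4994, -0.327, 0.2256]
force: [-2.0, -0.5, -1.9]
[-1.6 -2.3 -2.3] [-0.3   0.28  0.03] [ 0.4994 -0.327   0.2256]
[-2.4 -2.  -2.5] [-0.32  0.28  0.11] [ 0.4994 -0.327   0.2256]
[-3.2 -2.3 -2.9] [-0.33  0.3   0.16] [ 0.4994 -0.3269  0.2256]
```

To row units: 0.0005 m is 0.008, -0.0004 m is -0.0064.

```bash
echo '[{"pos": [-0.0064, 0, 0.008]}, {}, {}, {}]' > path.dat && python3 -m inch path.dat | grep -E "eef|force: \["; python3 -c "
from h import *
for i in range(3): vision.get_image('top');s=readout.state();print(np.round(s['force'],1),np.round(s['ft_torque'],2),np.round(s['eef_pos'],4))"
```

```text
eef_pos: [0.4994, -0.3272, 0.2255]
force: [-2.3, 0.9, -0.3]
[-1.5  0.8 -0.5] [0.03 0.29 0.13] [ 0.4994 -0.3272  0.2255]
[-2.4  1.4 -0.7] [-0.02  0.28  0.11] [ 0.4994 -0.3272  0.2255]
[-2.2  0.5 -1. ] [0.06 0.3  0.16] [ 0.4994 -0.3272  0.2255]
```

To row units: -0.03 m is -0.48, -0.02 m is -0.32.

```bash
echo '[{}, {}, {}, {}, {}, {}]' > path.dat && python3 -m inch path.dat 0.06 && echo '[{"pos": [0, 0, -0.16]}, {"pos": [0, 0, -0.32]}, {"pos": [0, 0, -0.48]}, {"pos": [0, 0, -0.48]}, {"pos": [0, 0, -0.48]}, {"pos": [0, 0, -0.48]}, {}, {}]' > path.dat && python3 -m inch path.dat
python3 - <<'E'
from h import *
np.set_printoptions(precision=4,suppress=True)
B=np.array([.5042,-.324]);e=np.array([.8368,.5475]);n=np.array([.5475,-.8368])
for c in ["top","scene"]:
    im,d=vision.get_image(c);p=cloud(c,d);cv2.imwrite(f"pics/{c}6.png",im[...,::-1])
    d0=np.load(f"{c}0.npy");p0=cloud(c,d0)
    for nm,P_ in (("now",p),("before",p0)):
        q=np.c_[(P_[:,:2]-B)@e,(P_[:,:2]-B)@n,P_[:,2]]
        t=q[(q[:,2]>.077)&(q[:,2]<.088)&(abs(q[:,0])<.023)&(abs(q[:,1])<.023)];bar=q[(q[:,2]>.131)&(q[:,2]<.14)&(abs(q[:,0])<.025)&(abs(q[:,1])<.005)]
        print(c,nm,"top",t[:,2].mean(),"bar",len(bar),bar.mean(0))
    k=p[(p[:,2]>.23)&(p[:,2]<.26)&(abs(p[:,0]-.4995)<.02)&(abs(p[:,1]+.3275)<.02)];print("knobtop",len(k),k.mean(0) if len(k) else 0,k.max(0) if len(k) else 0)
a=cv2.imread("pics/scene6.png")[150:310,230:430];cv2.imwrite("pics/s6.png",cv2.resize(a,None,fx=3.7,fy=3.7,interpolation=2))
E
```

```text
time: 19.42
eef_pos: [0.4994, -0.3274, 0.2255]
tcp_rot: [[0.806, 0.592, 0.0], [0.592, -0.806, -0.0], [0.0, 0.0, -1.0]]
force: [0.0, 0.6, -0.5]
gripper_width: 0.0599
gripper_force: 0.0
time: 20.42
eef_pos: [0.4991, -0.3272, 0.3747]
tcp_rot: [[0.806, 0.592, -0.001], [0.592, -0.806, 0.001], [-0.0, -0.001, -1.0]]
force: [-0.2, 0.5, -1.1]
gripper_width: 0.06
gripper_force: 0.0
top now top 0.0817859354952715 bar 0 [nan nan nan]
top before top 0.08240252446327541 bar 33 [0.0007 0.0004 0.1345]
knobtop 0 0 0
scene now top 0.08205808039656863 bar 39 [-0.0032  0.0009  0.1341]
scene before top 0.08185881446448473 bar 36 [-0.0027  0.0011  0.1345]
knobtop 103 [ 0.4946 -0.332   0.2398] [ 0.5074 -0.3202  0.2456]<stdin>:10: RuntimeWarning: Mean of empty slice.
  ret = um.true_divide(
```

View pics/s6.png

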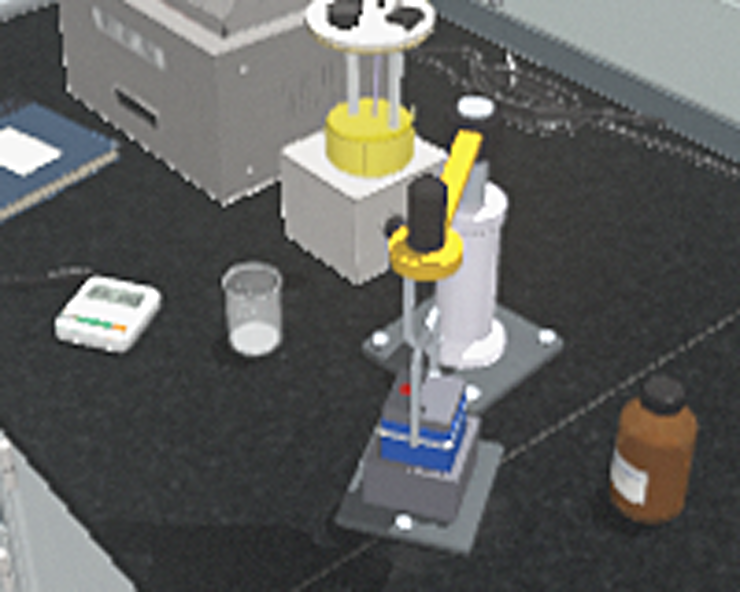

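The hook is holding the bail, the knob top has stayed at about 0.245 m, the unit is still home in its cradle, and the beaker, bottle and timer have not moved. I'm handing it in.

```bash
python3 -c "
from cell import order
print(order.hand_in())"
```

```text
the job is handed in; nothing more can be done
None
```

The hook is now holding the drive unit's bail with the spring's whole pull on it, the unit is standing home in its cradle, the beaker, bottle and timer look unmoved, the arm is clear, and the job was handed in at about 20.5 s of the 64 s allowed.

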